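Emboss a sample tag with a hand die

TASK

Take the plain die (the one without the wide flat head) out of its stand and press its foot squarely onto the middle of the steel tag on the embossing anvil with a steady force of about 12 N for at least a second; never press harder than 20 N. Then lift it straight off without dragging the tag sideways, and put it back upright, fully down, in the empty hole of the stand. Leave the other die and the other things on the table where they are.

Things in the scene. Friction and masses are not known exactly. Their poses are not given: they have to be found in the camera images.
- plain_die_mid (a point): the die to use: an upright steel rod 105 mm tall with a low domed top, about 0.15 kg. Its foot (lowest 36 mm) is 24 mm in diameter with a flat face; from 36 to 100 mm above the face is the straight round grip, 22 mm in diameter, with fine rings. The point is on its axis half-way up, 52.5 mm above the foot face; z runs up along the die.
- plain_die_foot (a point): the centre of the plain die's flat foot face (its underside); z up along the die
- headed_die_mid (a point): the other die, not to be used: the same foot and grip, but 106 mm tall with a flat round head 34 mm in diameter and 10 mm thick at the top. It stands in the other hole of the stand. The point is on its axis, 52.5 mm above its foot face.
- stand: fixed dark grey plastic block 60 x 170 x 35 mm (x, y, z of its own frame) with two round blind holes 100 mm apart along its own y, in which the dies stand. Origin at the centre of its underside.
- stand_hole0 (a point): centre of the mouth of one hole, at the block's top, 35 mm over the table: hole 28 mm in diameter, 27 mm deep (floor 8 mm over the table), with a 2 mm chamfer at the mouth. Which die stands in which hole varies.
- stand_hole1 (a point): centre of the mouth of the other hole, of the same size
- anvil_base (a point): the embossing anvil: fixed grey base plate 110 x 90 mm, on it a steel screw column and a sprung bed 74 x 56 mm with a rim, in which lies a steel tag 56 x 40 x 3 mm with a scribed circle 29 mm in diameter at its middle. The point is at table height under the anvil's centre, straight below the tag's middle; x along the tag's length, z up.
- anvil: the same anvil as a whole (same origin). The tag's top lies 36 to 46 mm above the table: the height screw is set differently each time and is not measured, so feel for it. The bed's rim stands 2 mm above the tag and leaves 68 x 50 mm free inside. The bed gives straight down on a spring of about 4 N per mm, up to 8 mm.
- slip_x (a joint): how far the tag has been shifted on its bed along the anvil's x, in m; 0 at the start. The tag is held only by friction of about 2 N, so a die pushed sideways while pressing drags it along.
- slip_y (a joint): the same along the anvil's y
- plain_die: the plain die as a whole; origin at the centre of its foot face
- petri_centre (a point): bystander: glass petri dish, 101 mm across, 22 mm high; the point is at its centre
- cup_centre (a point): bystander: specimen cup with a screw lid, 51 mm across, 64 mm high; the point is at its centre
- slide_box_centre (a point): bystander: small card box, 85 x 33 x 46 mm; the point is at its centre

How it is judged:
On the way, in this order (a step that is already met when the one before it is completed fails the run):
1. the plain die has been lifted out of its stand (height (world z) of plain_die_foot above 0.045 m), for 0.1 s.
2. the die is pressed squarely on the middle of the tag (within 4 mm, tilted under 4 degrees) with 8 to 16 N, held for 0.8 s (contact force between plain_die and anvil between 8 and 16 N and horizontal distance between plain_die_foot and anvil_base below 0.004 m and angle between plain_die_foot's own z axis and vertical below 0.07 rad), for 0.8 s.
3. the die has been lifted clear of the tag (contact force between plain_die and anvil below 0.1 N and height (world z) of plain_die_foot above 0.05 m), for 0.1 s.
At the end, for the whole second after the job is handed in: The plain die stands released and at rest in the hole of the stand that it came from, upright (tilt under 7 degrees) and fully down (its foot face at most 3 mm above the hole's floor); the tag, the other die and the bystanders are where they were ((horizontal distance between plain_die_foot and stand_hole0 below 0.004 m or horizontal distance between plain_die_foot and stand_hole1 below 0.004 m) and height (world z) of plain_die_foot below 0.011 m and angle between plain_die_foot's own z axis and vertical below 0.12 rad and linear speed of plain_die below 0.02 m/s); the robot touches nothing.
It fails at once if the die was pressed on the anvil with more than 20 N (contact force between plain_die and anvil above 20 N).
It fails at once if the die pressed on the anvil away from the middle of the tag (over 6 mm off) (contact force between plain_die and anvil above 2 N and horizontal distance between plain_die_foot and anvil_base above 0.006 m).
It fails at once if the die was pressed crooked (tilted over 5.5 degrees) (contact force between plain_die and anvil above 4 N and angle between plain_die_foot's own z axis and vertical above 0.095 rad).
It fails at once if the tag was dragged sideways by more than 3 mm (value of joint any of slip_x, slip_y above 0.003 m or value of joint any of slip_x, slip_y below -0.003 m).
It fails at once if the other die was moved by more than 10 mm, or a bystander by more than 15 mm (distance of headed_die_mid from where it was at the start of the episode above 0.01 m or distance of any of petri_centre, cup_centre, slide_box_centre from where it was at the start of the episode above 0.015 m).
It also fails if it takes over 61 s, if anything falls off the work surface, if the arm or the gripper's body presses on something with over 40 N, if the wrist force passes 120 N, or if a joint passes its speed limit or range.

ROBOT

A 6-joint arm with a two-finger parallel gripper is mounted at the origin on a cart in front of the work surface, level with it; the furniture and walls round the work are solid. World frame = base frame: x ahead of the robot, y to its left, z up, the work surface at z = 0. Lengths are in m, angles in rad, forces in N, time in s.
With the tool pointing down it reaches from about 0.375 to 0.9 m from the base axis. Payload 3.1 kg.
Tool frame: the origin (TCP) lies between the finger pads; the fingertips stand 8 mm ahead of it and the grasp point (between the pads) lies 11 mm behind it; z points along the fingers, y is the line along which they close (so a half turn about z gives the same grasp; the last joint's range is limited). The gripper opens to 87 mm and grips with 3 to 60 N. Pads are 19 mm wide; open, the fingers measure 117 mm over their backs; the gripper's body (75 mm by 190 mm) begins 51 mm behind the grasp point.
Start: joints at [1.155, 0.527, 1.433, -0, 1.181, -0.178], TCP at [0.147, 0.608, 0.231] pointing down, gripper open.
Joint ranges: [-3.08, 3.08], [-0.75, 2.2], [0.22, 2.44], [-1.43, 4.57], [0, 2.65], [-2.85, 2.85]. Speed limits (rad/s): [2.79, 2.79, 3.14, 3.14, 3.14, 3.14].

INTERFACE

Orientations are given as a unit quaternion [x, y, z, w].
In Python, from rig import robot, vision, job gives the robot as it stands.
- The arm moves only by the shell command python3 -m handwheel 'ROWS' [OPENING] [FORCE]. ROWS is JSON, a list of rows, each a list of 4 numbers: the shift along the tool's x, y, z as a fraction of full scale, then the turn about the tool's z as a fraction of full scale. A call has 1 to 20 rows; each row is the pose to reach, as a shift and turn from the pose commanded when the call began, along the tool's axes at that moment, turning the shorter way round; what a row does not reach only later rows make up. Full scale, the value 1, is 300 mm for a shift and 2 pi rad for a turn. A row lasts 1/12 s, in which the tool goes at most 41.7 mm and 7.16 degrees, less where a joint would pass 70% of its speed; a pose out of reach is approached as far as the arm can. A call with a number of a shift or a turn outside -1 to 1 is refused whole. A call with a gripper value outside its range is refused whole. OPENING is the opening in per cent of the stroke, from 0 (shut) to 100 (fully open), set as the call begins (- or left out, the last holds). The fingers move at their own pace and stop on an object; FORCE is the grip in N (left out, the last holds). Time passes only in rows, so rows that repeat a pose let the fingers close. It gives the time, the measured TCP pose, the force, the opening and the grip force at its end, in the units of the state.
- robot.get_obs(): the state, without advancing time (a new reading comes with each control period).
- vision.camera(name): name is "side" or "top" or "wrist"; returns a dict with "frame" (480x640x3 uint8, red, green, blue), "K" (3x3 intrinsics, pixels), "k1" (the pictures are not rectified: a ray, as slopes to the right and down, at radius r is drawn at 1 + k1 r^2 times it, then the intrinsics apply), "cam_to_world" (4x4, takes a point from camera to world coordinates); the wrist camera has in their place "hand_eye" (4x4, takes a point from camera to tool coordinates, whose origin is the TCP and whose axes are the flange's). Camera axes: x right, y down, z forward; pixel columns grow to the right and rows downward; lengths in m; the calibration is good to about 2 mm. A picture is of the moment at which its call begins: read the wrist's pose just before it. There is no depth.
- job.hand_in(): hands the job in; it is judged then, once.
Trained networks look in the newest picture that a camera, given by its name, has taken for a name from the list of things; names that differ only in an ending like _2 or _b are one class to them, and where a whole thing is asked for, a point or a joint stands for the part that bears it (a point fixed in the world has none). Each returns a list of dicts, best first, with "conf" (0 to 1); they miss things now and then, are a little off and sometimes report something else, mostly with a low value. They report only what shows in the picture. A call takes as long as a camera call.
- vision.look_for(camera, label): "point" ([row, column] in pixels, amid what is visible of it).
- vision.outline_of(camera, label): "mask" (480x640 bool, what is visible of it) and "point" ([row, column] in pixels, amid what is visible of it).
The state is a dict: "time": time; "q": joint angles; "joint_velocities": joint speeds; "joint_torque": joint torques, N m; "position": TCP position; "tool_rot": TCP orientation; "ft_force": force on the tool from outside, world axes, zero at the start; "moment": the same for the moment, N m; "grip_width": finger opening in m; "grip_force": force on a finger pad.
Only numpy, scipy, OpenCV 4.12 (cv2) and the standard library are available. Lean on these libraries where they do the work, as an engineer would, in place of code of your own. Each camera call takes 0.05 s, during which the arm holds its last target. There are 200 camera calls.

## Working session

There is one attempt and no reset: what is moved stays moved. The work goes in short steps, Python scripts to look and compute and a shell command to move; the robot and the scene stay as the last step left them, time stands still between calls to the robot, and variables do not carry over. Pictures are saved under pics/ and viewed, at most 13 in all, crops included, and the job is handed in when it is done.

```bash
mkdir -p pics; ls; cat > h.py <<'E'
import numpy as np,cv2
from scipy.spatial.transform import Rotation as R
from rig import robot,vision,job
def cam(n):
    o=robot.get_obs(); c=vision.camera(n)
    if n=="wrist":
        T=np.eye(4);T[:3,:3]=R.from_quat(o["tool_rot"]).as_matrix();T[:3,3]=o["position"]
        c["cam_to_world"]=T@np.array(c["hand_eye"])
    return c
def ray(c,rc):
    K=np.array(c["K"],float);k=c["k1"]
    d=np.array([(rc[1]-K[0,2])/K[0,0],(rc[0]-K[1,2])/K[1,1]]);u=d.copy()
    for _ in range(30): u=d/(1+k*(u@u))
    T=np.array(c["cam_to_world"]);return T[:3,3],T[:3,:3]@np.array([u[0],u[1],1])
def at(c,rc,z):
    o,d=ray(c,rc);return (o+d*(z-o[2])/d[2])
def proj(c,P):
    T=np.linalg.inv(np.array(c["cam_to_world"]));p=T[:3,:3]@np.array(P)+T[:3,3]
    u=p[:2]/p[2];u=u*(1+c["k1"]*(u@u));K=np.array(c["K"]);return [K[1,1]*u[1]+K[1,2],K[0,0]*u[0]+K[0,2]]
def tri(a,b):
    A=[];B=[]
    for o,d in (a,b):
        d=d/np.linalg.norm(d);M=np.eye(3)-np.outer(d,d);A.append(M);B.append(M@o)
    return np.linalg.lstsq(np.vstack(A),np.hstack(B),rcond=None)[0]
def save(c,n): cv2.imwrite(f"pics/{n}.png",cv2.cvtColor(c["frame"],cv2.COLOR_RGB2BGR))
E
python3 - <<'E'
from h import *
np.set_printoptions(precision=4,suppress=True)
o=robot.get_obs();print(o)
C={n:cam(n) for n in("top","side")}
for n in C: save(C[n],n+"0"); print(n,C[n]["cam_to_world"],C[n]["K"],C[n]["k1"])
for l in ["plain_die_mid","plain_die","headed_die_mid","stand","stand_hole0","stand_hole1","anvil_base","anvil","petri_centre","cup_centre","slide_box_centre"]:
    for n in C:
        print(l,n,[(np.round(x["point"],1),round(x["conf"],2),at(C[n],x["point"],.05)) for x in vision.look_for(n,l)[:2]])
E
```

```text
pics
{'time': 0.0, 'q': array([ 1.1554,  0.5285,  1.4339, -0.    ,  1.1814, -0.1785]), 'joint_velocities': array([-0.0007,  0.0028, -0.0003,  0.0002, -0.0003,  0.0005]), 'joint_torque': array([ -0.0005, -44.0035, -17.6597,   0.0635,   0.0582,  -0.0002]), 'position': array([0.1463, 0.6069, 0.2296]), 'tool_rot': array([ 0.1181,  0.993 , -0.001 , -0.0003]), 'ft_force': array([-0.3967,  0.268 ,  0.6665]), 'moment': array([ 0.04  ,  0.0155, -0.002 ]), 'grip_force': 0.0, 'grip_width': 0.0870253153952691}
top [[ 0.0119 -0.997   0.0765  0.3976]
 [-0.9999 -0.0111  0.0115  0.0179]
 [-0.0107 -0.0766 -0.997   1.5814]
 [ 0.      0.      0.      1.    ]] [[606.1935   0.     319.9586]
 [  0.     606.1935 241.9019]
 [  0.       0.       1.    ]] -0.12640708695578298
side [[-0.9127 -0.2576  0.3171  0.095 ]
 [-0.4085  0.58   -0.7048  0.9755]
 [-0.0024 -0.7729 -0.6346  0.8951]
 [ 0.      0.      0.      1.    ]] [[529.1762   0.     318.4549]
 [  0.     529.1762 231.5352]
 [  0.       0.       1.    ]] -0.1140269089345527
plain_die_mid top [(array([255.2, 276.3]), 0.38, array([0.4801, 0.1458, 0.05  ])),
[... 1408 characters left out ...]
76.7]), 0.33, array([ 0.3826, -0.3632,  0.05  ]))]
anvil side [(array([195. , 370.8]), 0.69, array([ 0.4504, -0.1662,  0.05  ]))]
petri_centre top [(array([254. , 159.1]), 0.7, array([0.4795, 0.4471, 0.05  ]))]
petri_centre side [(array([362.8, 294.3]), 0.72, array([0.396, 0.423, 0.05 ]))]
cup_centre top [(array([176.9, 349. ]), 0.86, array([ 0.6827, -0.0367,  0.05  ]))]
cup_centre side [(array([200.5, 274. ]), 0.64, array([ 0.6819, -0.0353,  0.05  ]))]
slide_box_centre top [(array([296.6, 476.6]), 0.79, array([ 0.3805, -0.3629,  0.05  ]))]
slide_box_centre side [(array([173.8, 414.2]), 0.93, array([ 0.3705, -0.3188,  0.05  ])), (array([271.7, 311.4]), 0.63, array([0.4726, 0.1766, 0.05  ]))]
```

View pics/side0.png

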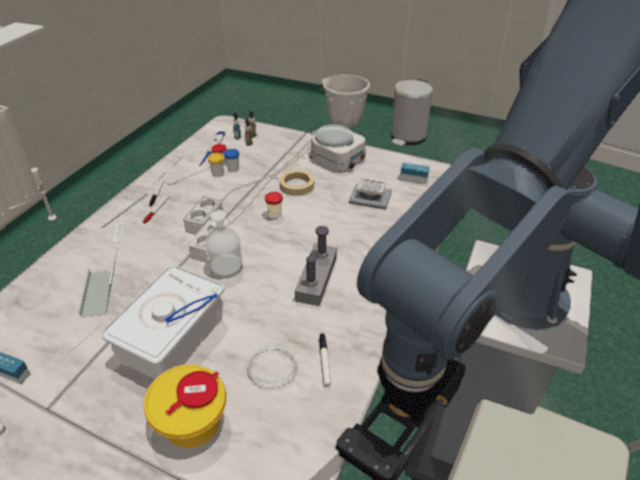

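View pics/top0.png

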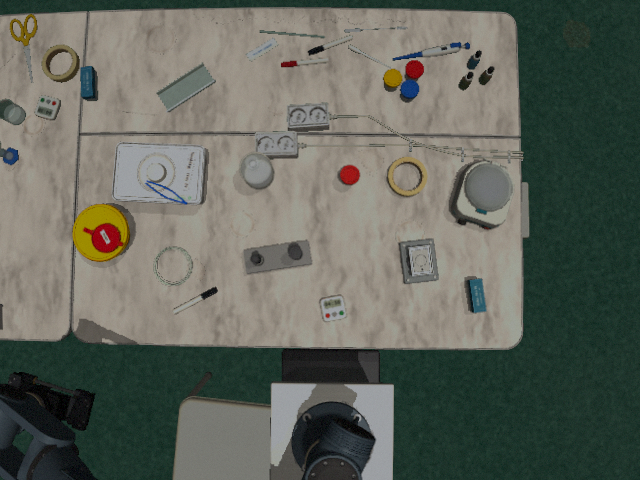

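The side view shows the plain die at about (col 311, row 271) and the headed one at (321, 242). In the top view the plain die is at (258, 258), the headed one at (296, 251) and the anvil tag at (420, 261). I'll move over the plain die with the fingers closing across the stand.

```bash
python3 -m handwheel '[[-0.7,-0.56,0,0.178],[-0.7,-0.56,0,0.178],[-0.7,-0.56,0,0.178],[-0.7,-0.56,0,0.178],[-0.7,-0.56,0,0.178],[-0.7,-0.56,0,0.178],[-0.7,-0.56,0,0.178],[-0.7,-0.56,0,0.178],[-0.7,-0.56,0,0.178],[-0.7,-0.56,0,0.178],[-0.7,-0.56,0,0.178]]' 100
cat >> h.py <<'E'
def go(p=None,yaw=None):
    "print shift in handwheel units to TCP p; yaw = desired world angle of tool y (deg)"
    o=robot.get_obs();M=R.from_quat(o["tool_rot"]).as_matrix()
    y=np.degrees(np.arctan2(M[1,1],M[0,1]))
    print("pos",np.round(o["position"],4),"yaw",round(y,1),"tilt",round(np.degrees(np.arccos(-M[2,2])),2),"t",round(o["time"],2),"F",np.round(o["ft_force"],1))
    if p is not None: print("shift",np.round(M.T@(np.array(p)-o["position"])/.3,4))
    if yaw is not None: print("turn",round(-((yaw-y+90)%180-90)/360,4))
E
python3 -c "
from h import *
go([.472,.183,.25],12)"
```

```text
time: 2.12
position: [0.3115, 0.3949, 0.2307]
tool_rot: [0.626, 0.78, 0.0, 0.0]
ft_force: [0.8, -0.2, 1.0]
grip_width: 0.0872
grip_force: 0.0
pos [0.3115 0.3949 0.2307] yaw 12.5 tilt 0.02 t 2.12 F [ 0.8 -0.2  1. ]
shift [-0.8055  0.3694 -0.0644]
turn 0.0014
```

```bash
python3 -m handwheel '[[-0.805,0.37,-0.065,0],[-0.805,0.37,-0.065,0],[-0.805,0.37,-0.065,0],[-0.805,0.37,-0.065,0],[-0.805,0.37,-0.065,0],[-0.805,0.37,-0.065,0],[-0.805,0.37,-0.065,0],[-0.805,0.37,-0.065,0],[-0.805,0.37,-0.065,0]]'
python3 - <<'E'
from h import *
np.set_printoptions(precision=4,suppress=True)
c=cam("wrist");save(c,"w1");print(c["hand_eye"],c["K"])
for l,z in [("plain_die_mid",.0605),("plain_die",.06),("headed_die_mid",.0605),("stand",.03),("stand_hole0",.035),("stand_hole1",.035)]:
    print(l,[(np.round(x["point"],1),round(x["conf"],2),at(c,x["point"],z)) for x in vision.look_for("wrist",l)[:3]])
E
```

```text
time: 2.87
position: [0.4716, 0.1825, 0.2499]
tool_rot: [0.627, 0.779, -0.0, -0.0]
ft_force: [0.1, 0.4, 0.3]
grip_width: 0.0873
grip_force: 0.0
[[ 0.0007 -0.9525 -0.3046  0.0842]
 [ 1.      0.0009 -0.0006 -0.0018]
 [ 0.0008 -0.3046  0.9525 -0.1558]
 [ 0.      0.      0.      1.    ]] [[374.984    0.     317.4647]
 [  0.     374.984  239.8863]
 [  0.       0.       1.    ]]
plain_die_mid [(array([204.6, 316.5]), 0.6, array([0.4668, 0.1903, 0.0605]))]
plain_die [(array([202.5, 313. ]), 0.6, array([0.4632, 0.1914, 0.06  ]))]
headed_die_mid [(array([315.1, 309.9]), 0.76, array([0.4851, 0.0752, 0.0605]))]
stand [(array([233.7, 313.4]), 0.84, array([0.4716, 0.1527, 0.03  ]))]
stand_hole0 [(array([232.3, 314.7]), 0.86, array([0.4723, 0.156 , 0.035 ])), (array([  6.5, 349.1]), 0.71, array([0.458 , 0.3623, 0.035 ]))]
stand_hole1 [(array([232.3, 314.7]), 0.86, array([0.4723, 0.156 , 0.035 ])), (array([  6.5, 349.1]), 0.71, array([0.458 , 0.3623, 0.035 ]))]
```

View pics/w1.png

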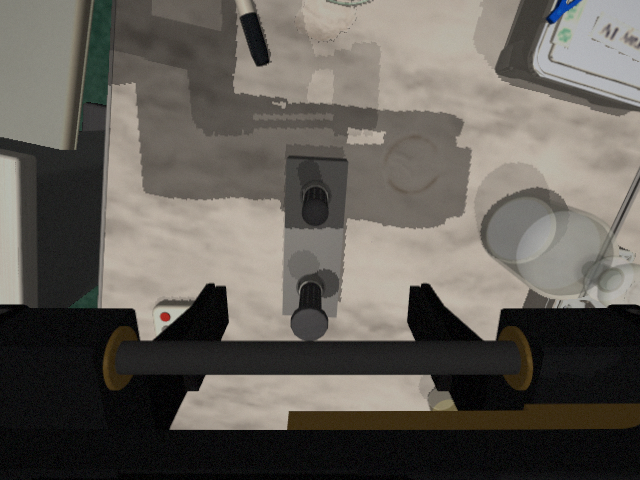

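The wrist view shows the plain die at about (col 315, row 205) and the headed die in front at (310, 320), with nothing near the fingers. I'll fit the die silhouettes to the network masks.

```bash
cat >> h.py <<'E'
from scipy.optimize import minimize
def sil(c,x,y,parts):
    im=np.zeros((480,640),np.uint8)
    for z0,z1,r in parts:
        a=np.linspace(0,2*np.pi,40)
        P=[proj(c,[x+r*np.cos(t),y+r*np.sin(t),z])[::-1] for z in(z0,z1) for t in a]
        cv2.fillConvexPoly(im,cv2.convexHull(np.array(np.array(P)*16,np.int32)),1,shift=4)
    return im>0
def fit(c,n,label,parts,x0,ok=None):
    m=vision.outline_of(n,label)
    m=[k for k in m if k["conf"]>.3]
    best=None
    for k in m[:2]:
        f=lambda v:1-((s:=sil(c,*v,parts))&k["mask"]).sum()/((s|k["mask"]).sum())
        r=minimize(f,x0,method="Nelder-Mead",options=dict(initial_simplex=np.array(x0)+np.array([[0,0],[.01,0],[0,.01]]),xatol=1e-4,fatol=1e-4))
        print(n,label,round(k["conf"],2),k["mask"].sum(),"xy",np.round(r.x,4),"IoU",round(1-r.fun,3))
PL=[(.035,.044,.012),(.035,.108,.011),(.108,.113,.008)]
HD=[(.035,.044,.012),(.035,.104,.011),(.104,.114,.017)]
E
python3 - <<'E'
from h import *
for n in("wrist","top","side"):
    c=cam(n)
    fit(c,n,"plain_die",PL,[.467,.19]); fit(c,n,"headed_die_mid",HD,[.489,.095])
E
```

```text
wrist plain_die 0.57 939 xy [0.4644 0.1948] IoU 0.941
wrist headed_die_mid 0.82 1725 xy [0.4806 0.0968] IoU 0.926
top plain_die 0.62 556 xy [0.467 0.19 ] IoU 0.0
side plain_die 0.71 317 xy [0.4654 0.1961] IoU 0.942
side headed_die_mid 0.86 322 xy [0.4811 0.1001] IoU 0.85
```

```bash
python3 -c "
from h import *
go([.465,.1953,.072],9.3)"
```

```text
pos [0.4714 0.1828 0.2501] yaw 12.4 tilt 0.0 t 3.67 F [-0.7  0.3 -0.5]
shift [ 0.0453 -0.012   0.5936]
turn 0.0085
```

```bash
python3 -m handwheel '[[0.045,-0.012,0,0.0085],[0.045,-0.012,0.1,0.0085],[0.045,-0.012,0.2,0.0085],[0.045,-0.012,0.3,0.0085],[0.045,-0.012,0.4,0.0085],[0.045,-0.012,0.5,0.0085],[0.045,-0.012,0.55,0.0085],[0.045,-0.012,0.594,0.0085],[0.045,-0.012,0.594,0.0085],[0.045,-0.012,0.594,0.0085]]'
python3 - <<'E'
from h import *
go([.465,.1953,.072],9.3)
c=cam("wrist");save(c,"w2")
E
```

```text
time: 4.5
position: [0.4648, 0.1951, 0.0714]
tool_rot: [0.648, 0.762, -0.001, -0.0]
ft_force: [0.0, 0.7, 0.7]
grip_width: 0.0871
grip_force: 0.0
pos [0.4648 0.1951 0.0714] yaw 9.3 tilt 0.08 t 4.5 F [0.  0.7 0.7]
shift [ 0.0006  0.0007 -0.002 ]
turn -0.0
```

View pics/w2.png

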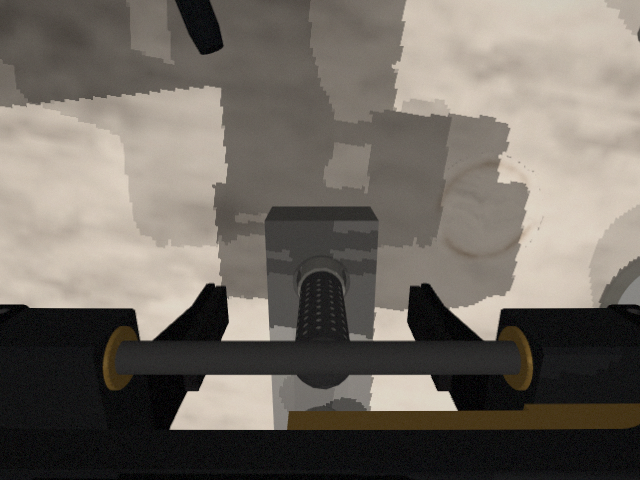

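The die stands between the open fingers at col 322, against a finger middle of about 319. The hole mouth ring is around (321, 280), and the stand is parallel to the fingers.

```bash
python3 - <<'E'
from h import *
o=robot.get_obs();c=cam("wrist");save(c,"w2b")
for rc in((281,297),(281,347),(257,321)): print(rc,at(c,rc,.035))
fit(c,"wrist","plain_die",PL,[.465,.195])
m=vision.outline_of("wrist","plain_die")[0]["mask"];r,q=np.where(m);print(r.min(),r.max(),q.min(),q.max())
# predicted hole-mouth for r=.014 and .016 around tcp
for dx in(-.003,0,.003):
  M=R.from_quat(o["tool_rot"]).as_matrix();p=o["position"]+M@[dx,0,0]
  P=np.array([proj(c,[p[0]+.016*np.cos(t),p[1]+.016*np.sin(t),.035]) for t in np.linspace(0,6.28,60)])
  print(dx,P.min(0),P.max(0))
E
```

```text
(281, 297) [0.45259122 0.19130633 0.035     ]
(281, 347) [0.48022117 0.19584425 0.035     ]
(257, 321) [0.46349323 0.20761003 0.035     ]
wrist plain_die 0.94 4124 xy [0.4649 0.1938] IoU 0.635
wrist plain_die 0.74 13749 xy [0.4713 0.227 ] IoU 0.272
256 387 294 346
-0.003 [256.17888916 292.28854042] [308.51157193 349.33492329]
0 [251.01336607 292.1815008 ] [303.80815687 349.4784886 ]
0.003 [245.80135345 292.07359883] [299.06388462 349.62321727]
```

```bash
python3 -m handwheel '[[-0.004,0,0,0],[-0.004,0,0,0],[-0.004,0,0,0],[-0.004,0,0,0],[-0.004,0,0,0],[-0.004,0,0,0],[-0.004,0,0,0],[-0.004,0,0,0],[-0.004,0,0,0],[-0.004,0,0,0],[-0.004,0,0,0],[-0.004,0,0,0]]' 0 50
python3 -c "
from h import *
go()"
```

```text
time: 5.7
position: [0.4652, 0.1941, 0.0718]
tool_rot: [0.647, 0.762, 0.0, 0.0]
ft_force: [0.2, 0.6, -1.0]
grip_width: 0.0212
grip_force: 50.0
pos [0.4652 0.1941 0.0718] yaw 9.3 tilt 0.0 t 5.7 F [ 0.2  0.6 -1. ]
```

```bash
python3 -m handwheel '[[0,0,-0.02,0],[0,0,-0.07,0],[0,0,-0.14,0],[0,0,-0.24,0],[0,0,-0.34,0],[0,0,-0.44,0],[0,0,-0.54,0],[0,0,-0.594,0],[-0.05,0,-0.594,0],[-0.12,0,-0.594,0],[-0.22,0,-0.594,0],[-0.34,0,-0.594,0],[-0.46,0,-0.594,0],[-0.58,0,-0.594,0],[-0.7,0,-0.594,0],[-0.8,0,-0.594,0]]'
python3 -c "
from h import *
go([.467,-.275,.25])"
```

```text
time: 7.03
position: [0.5035, -0.045, 0.2502]
tool_rot: [0.648, 0.762, -0.0, -0.0]
ft_force: [0.4, -0.1, -1.5]
grip_width: 0.0213
grip_force: 50.0
pos [ 0.5035 -0.045   0.2502] yaw 9.2 tilt 0.03 t 7.03 F [ 0.4 -0.1 -1.5]
shift [-0.737  -0.2434  0.001 ]
```

```bash
python3 -m handwheel '[[-0.06,-0.02,0,0],[-0.17,-0.06,0,0],[-0.29,-0.1,0,0],[-0.41,-0.14,0,0],[-0.53,-0.18,0,0],[-0.65,-0.22,0,0],[-0.737,-0.243,0,0],[-0.737,-0.243,0,0],[-0.737,-0.243,0,0],[-0.737,-0.243,0,0]]'
python3 - <<'E'
from h import *
c=cam("wrist");save(c,"w3");go()
for l in("anvil_base","anvil"):
    for x in vision.outline_of("wrist",l)[:2]: print(l,x["conf"],np.round(x["point"],1),x["mask"].sum(),at(c,x["point"],.04))
E
```

```text
time: 7.87
position: [0.467, -0.2717, 0.2497]
tool_rot: [0.648, 0.762, 0.0, -0.001]
ft_force: [0.7, 0.4, -1.3]
grip_width: 0.0212
grip_force: 50.0
pos [ 0.4672 -0.2712  0.2498] yaw 9.3 tilt 0.13 t 7.92 F [-0.5  1.5 -2.3]
anvil 0.93 [154.7 326. ] 9260 [ 0.46425058 -0.21849327  0.04      ]
```

View pics/w3.png

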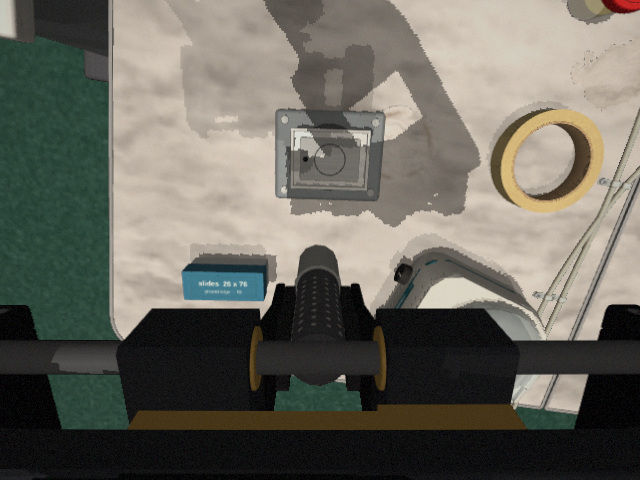

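The scribed circle is at about (330, 160), clear of the held die (foot tip at 318, 247). The slide box is at (225, 282).

```bash
python3 - <<'E'
from h import *
np.set_printoptions(precision=4,suppress=True)
o=robot.get_obs();p=o["position"];print(p)
c=cam("wrist")
g=cv2.cvtColor(c["frame"],cv2.COLOR_RGB2GRAY)[100:210,260:400]
g4=cv2.resize(g,None,fx=4,fy=4,interpolation=cv2.INTER_CUBIC)
hc=cv2.HoughCircles(cv2.createCLAHE(4,(4,4)).apply(g4),cv2.HOUGH_GRADIENT,1,20,param1=80,param2=20,minRadius=48,maxRadius=72)
print(hc[0][:4] if hc is not None else None)
cv2.imwrite("pics/tag.png",g4)
if hc is not None:
  for h in hc[0][:3]:
    rc=(h[1]/4+100,h[0]/4+260);print(rc,[at(c,rc,z) for z in(.036,.041,.046)])
f=p[2]-.064
fit(c,"wrist","plain_die",[(f,f+.036,.012),(f+.036,f+.1,.011),(f+.1,f+.105,.008)],list(p[:2]))
for n in("side","top"):
    c=cam(n)
    fit(c,n,"plain_die",[(f,f+.036,.012),(f+.036,f+.055,.011)],list(p[:2]))
    for x in vision.look_for(n,"anvil_base")[:2]:print(n,x["conf"],x["point"],at(c,x["point"],.041),proj(c,[.464,-.218,.041]))
save(c,"top3"); c=cam("side");save(c,"side3")
E
```

```text
[ 0.4676 -0.2711  0.25  ]
[[275.5 237.5  65.9]
 [167.5 280.5  63.7]
 [423.5 116.5  71.4]
 [181.5 164.5  63.7]]
(np.float32(159.375), np.float32(328.875)) [array([ 0.4685, -0.2223,  0.036 ]), array([ 0.4683, -0.2219,  0.041 ]), array([ 0.4681, -0.2214,  0.046 ])]
(np.float32(170.125), np.float32(301.875)) [array([ 0.4443, -0.2368,  0.036 ]), array([ 0.4444, -0.2362,  0.041 ]), array([ 0.4445, -0.2355,  0.046 ])]
(np.float32(129.125), np.float32(365.875)) [array([ 0.4982, -0.1888,  0.036 ]), array([ 0.4976, -0.1888,  0.041 ]), array([ 0.497 , -0.1888,  0.046 ])]
wrist plain_die 0.9 4602 xy [ 0.4659 -0.2723] IoU 0.69
side plain_die 0.59 261 xy [ 0.4706 -0.2902] IoU 0.495
side plain_die 0.58 168 xy [ 0.4676 -0.2711] IoU 0.0
side 0.93 [196.4, 371.1] [ 0.4512 -0.1724  0.041 ] [np.float64(186.78823191405576), np.float64(372.24802707610996)]
top plain_die 0.57 1366 xy [ 0.4676 -0.2711] IoU 0.0
top 0.97 [261.7, 417.8] [ 0.468  -0.2141  0.041 ] [np.float64(263.29454699755667), np.float64(419.33470522637754)]
```

View pics/tag.png

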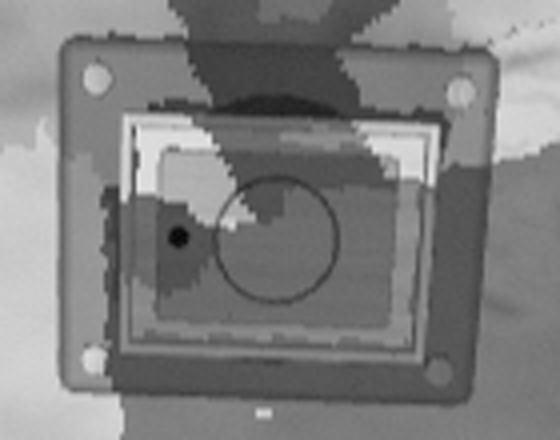

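```bash
python3 -c "
from h import *
go([.4685,-.2225,.118],9.3)"
```

```text
pos [ 0.4678 -0.2726  0.2501] yaw 9.3 tilt 0.0 t 8.47 F [ 0.1 -0.7 -2.4]
shift [0.1645 0.0294 0.4402]
turn 0.0
```

```bash
python3 -m handwheel '[[0.05,0.01,0,0],[0.13,0.02,0.05,0],[0.1645,0.029,0.14,0],[0.1645,0.029,0.24,0],[0.1645,0.029,0.33,0],[0.1645,0.029,0.4,0],[0.1645,0.029,0.44,0],[0.1645,0.029,0.44,0],[0.1645,0.029,0.44,0],[0.1645,0.029,0.44,0]]'
python3 - <<'E'
from h import *
for i in range(3): 
    c=cam("wrist"); go()
cv2.imwrite("pics/w4.png",cv2.resize(c["frame"][130:370,230:420,::-1],None,fx=2.5,fy=2.5,interpolation=cv2.INTER_CUBIC))
E
```

```text
time: 9.3
position: [0.469, -0.2227, 0.1189]
tool_rot: [0.647, 0.762, 0.0, 0.001]
ft_force: [-1.0, -0.3, -2.1]
grip_width: 0.0214
grip_force: 50.0
pos [ 0.4691 -0.223   0.1192] yaw 9.3 tilt 0.14 t 9.35 F [ 0.6  0.4 -0.5]
pos [ 0.4692 -0.2231  0.1193] yaw 9.3 tilt 0.16 t 9.4 F [ 1.1 -0.2 -1.5]
pos [ 0.469  -0.2231  0.1193] yaw 9.3 tilt 0.15 t 9.45 F [ 0.4  0.2 -1.9]
```

View pics/w4.png

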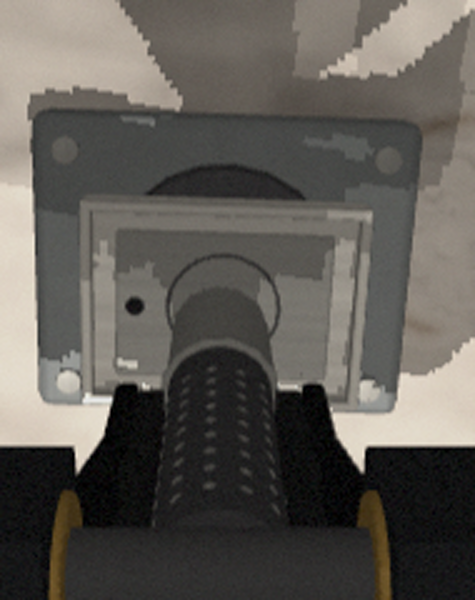

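The foot sits nearly concentric with the scribed circle: circle centre column 223 in the crop, foot about 222. The circle's far edge is at crop row 254 and the foot's far edge at row 289.

```bash
python3 - <<'E'
from h import *
np.set_printoptions(precision=2,suppress=True)
c=cam("wrist");o=robot.get_obs();p=o["position"];M=R.from_quat(o["tool_rot"]).as_matrix()
def disk(ctr,r,z):
    return np.array([proj(c,[ctr[0]+r*np.cos(t),ctr[1]+r*np.sin(t),z]) for t in np.linspace(0,6.283,120)])
fc=p-M@[0,0,-.064]*1.0; f=p[2]-.064
D=disk(p,.012,f);print("foot pred far row",D[:,0].min(),"cols",D[:,1].min(),D[:,1].max(),"meas 245.6")
for dx in(-.002,.002):
    q=p+M@[dx,0,0];print("foot dx",dx,disk(q,.012,f)[:,0].min())
for z in(.036,.041,.046):
  for dx in(-.003,0,.003):
    q=p+M@[dx,0,0];D=disk(q,.0145,z);print("circ",z,dx,D[:,0].min(),D[:,1].min(),D[:,1].max())
print("meas 231.6 cols",230+167/2.5,230+280/2.5)
E
```

```text
foot pred far row 242.36464631720014 cols 301.0212180263427 339.3037724288269 meas 245.6
foot dx -0.002 245.4353394850476
foot dx 0.002 239.27763267322217
circ 0.036 -0.003 234.07938931568543 298.53933502101455 341.31208498775214
circ 0.036 0 229.7549225275556 298.47356700276043 341.401868266119
circ 0.036 0.003 225.3984604147618 298.40736267718705 341.49225145990306
circ 0.041 -0.003 236.31163218534363 298.18592712266144 341.77462106973667
circ 0.041 0 231.91122621143475 298.11756164166144 341.8678711169037
circ 0.041 0.003 227.47760916002744 298.0487334551507 341.96175670719083
circ 0.046 -0.003 238.63232453390592 297.81878567619947 342.25511732977685
circ 0.046 0 234.15330683202887 297.74766732616445 342.35203990372895
circ 0.046 0.003 229.6397919646567 297.6760577148653 342.44963653242974
meas 231.6 cols 296.8 342.0
```

```bash
cat > chk.py <<'E'
import sys,time
from h import *
F=[];P=[]
for _ in range(5):
    vision.camera("wrist");o=robot.get_obs();F.append(o["ft_force"]);P.append(o["position"])
F=np.mean(F,0);P=np.mean(P,0);print("t",round(o["time"],2),"F",np.round(F,2),"M",np.round(o["moment"],2),"pos",np.round(P,4),flush=True)
if len(sys.argv)>1 and F[2]>float(sys.argv[1]): print("CONTACT");sys.exit(1)
E
python3 -m handwheel '[[0.004,0,0.005,0],[0.0077,0,0.015,0],[0.0077,0,0.0233,0],[0.0077,0,0.0233,0],[0.0077,0,0.0233,0]]' >/dev/null && python3 chk.py 0.5 &&
python3 -m handwheel '[[0,0,0.004,0],[0,0,0.004,0]]' >/dev/null && python3 chk.py 0 &&
python3 -m handwheel '[[0,0,0.004,0],[0,0,0.004,0]]' >/dev/null && python3 chk.py 0 &&
python3 -m handwheel '[[0,0,0.004,0],[0,0,0.004,0]]' >/dev/null && python3 chk.py 0 &&
python3 -m handwheel '[[0,0,0.004,0],[0,0,0.004,0]]' >/dev/null && python3 chk.py 0 &&
python3 -m handwheel '[[0,0,0.004,0],[0,0,0.004,0]]' >/dev/null && python3 chk.py 0
```

```text
t 10.17 F [ 0.31 -0.27 -1.86] M [-0.05  0.05 -0.04] pos [ 0.468  -0.2204  0.111 ]
t 10.58 F [ 0.19  0.3  -1.99] M [-0.1   0.02  0.02] pos [ 0.4679 -0.2204  0.1098]
t 11.0 F [-0.42  0.07 -1.59] M [-0.06  0.03  0.02] pos [ 0.4679 -0.2204  0.1086]
t 11.42 F [ 0.22 -0.07 -1.91] M [-0.09  0.11  0.02] pos [ 0.4679 -0.2204  0.1074]
t 11.83 F [-0.3   0.41  2.17] M [-0.03  0.21  0.  ] pos [ 0.468  -0.2205  0.1065]
CONTACT
```

Contact at about 4 N. I'll check the centring here, where the height ambiguity is gone.

```bash
python3 - <<'E'
from h import *
c=cam("wrist");o=robot.get_obs();p=o["position"];M=R.from_quat(o["tool_rot"]).as_matrix()
cv2.imwrite("pics/w5.png",cv2.resize(c["frame"][190:340,260:390,::-1],None,fx=4,fy=4,interpolation=cv2.INTER_CUBIC))
for r,z in((.012,.0425),(.0145,.0425)):
    D=np.array([proj(c,[p[0]+r*np.cos(t),p[1]+r*np.sin(t),z]) for t in np.linspace(0,6.283,120)]);D=(D-[190,260])*4
    print(r,"far row",D[:,0].min(),"cols",D[:,1].min(),D[:,1].max())
E
```

```text
0.012 far row 210.6376324306283 cols 165.41246976519983 318.61386114162497
0.0145 far row 195.1826806552266 cols 149.44622145850644 334.5705108902848
```

View pics/w5.png

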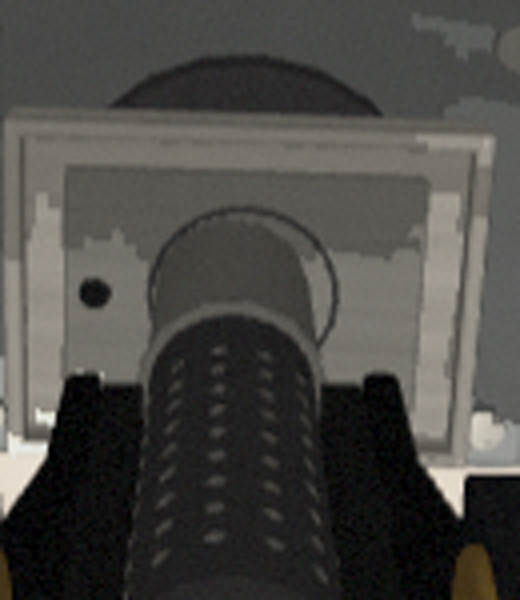

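Relative to the circle (centre column 244), the foot centre (233) is about 1.7 mm toward −tool y; along tool x it is within 0.5 mm. I'll lift slightly, shift and press again.

```bash
python3 -m handwheel '[[0,0,-0.005,0],[0,0,-0.012,0],[0,0.0055,-0.012,0],[0,0.0055,-0.012,0],[0,0.0055,-0.008,0],[0,0.0055,-0.004,0],[0,0.0055,0,0],[0,0.0055,0,0]]' && python3 chk.py 5 && python3 -m handwheel '[[0,0,0.002,0],[0,0,0.0035,0],[0,0,0.0035,0],[0,0,0.0035,0]]' && python3 chk.py
```

```text
time: 12.55
position: [0.4696, -0.2201, 0.1063]
tool_rot: [0.648, 0.762, -0.0, -0.0]
ft_force: [-0.0, 0.4, 1.9]
grip_width: 0.0213
grip_force: 50.0
t 12.8 F [-0.12  0.73  1.79] M [-0.04  0.15  0.02] pos [ 0.4696 -0.2201  0.1064]
time: 13.13
position: [0.4697, -0.2202, 0.1056]
tool_rot: [0.647, 0.762, -0.0, 0.0]
ft_force: [-0.0, 0.9, 5.5]
grip_width: 0.021
grip_force: 50.0
t 13.38 F [-0.42  0.28  4.99] M [0.09 0.26 0.01] pos [ 0.4696 -0.2202  0.1055]
```

```bash
python3 -m handwheel '[[0,0,0.002,0],[0,0,0.004,0],[0,0,0.0053,0],[0,0,0.0053,0],[0,0,0.0053,0],[0,0,0.0053,0]]' && python3 chk.py && python3 - <<'E'
from h import *
c=cam("wrist")
cv2.imwrite("pics/w6.png",cv2.resize(c["frame"][190:340,260:390,::-1],None,fx=4,fy=4,interpolation=cv2.INTER_CUBIC))
E
```

```text
time: 13.88
position: [0.4697, -0.2202, 0.1045]
tool_rot: [0.647, 0.762, -0.0, 0.0]
ft_force: [-1.4, 0.6, 9.0]
grip_width: 0.0209
grip_force: 50.0
t 14.13 F [-1.24  0.57  9.22] M [0.15 0.45 0.03] pos [ 0.4697 -0.2202  0.1045]
```

View pics/w6.png

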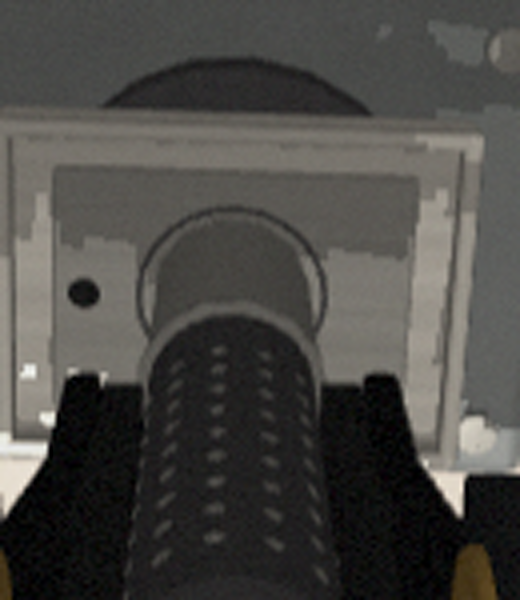

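The foot is now concentric with the circle (both centred near column 233), with about 11 N on it. I'll hold it there.

```bash
python3 -m handwheel '[[0,0,0.0008,0],[0,0,0.0008,0],[0,0,0.0008,0],[0,0,0.0008,0],[0,0,0.0008,0],[0,0,0.0008,0],[0,0,0.0008,0],[0,0,0.0008,0],[0,0,0.0008,0],[0,0,0.0008,0],[0,0,0.0008,0],[0,0,0.0008,0],[0,0,0.0008,0],[0,0,0.0008,0],[0,0,0.0008,0],[0,0,0.0008,0]]' && python3 chk.py
```

```text
time: 15.52
position: [0.4697, -0.2202, 0.1043]
tool_rot: [0.647, 0.762, -0.0, 0.0]
ft_force: [-1.2, 0.3, 9.8]
grip_width: 0.0212
grip_force: 50.0
t 15.77 F [-1.68  1.24  9.83] M [ 0.15  0.46 -0.03] pos [ 0.4697 -0.2202  0.1043]
```

```bash
python3 -m handwheel '[[0,0,-0.005,0],[0,0,-0.015,0],[0,0,-0.03,0],[0,0,-0.07,0],[0,0,-0.14,0],[0,0,-0.24,0],[0,0,-0.34,0],[0,0,-0.44,0],[0,0,-0.4857,0],[0.05,0,-0.4857,0],[0.15,0,-0.4857,0],[0.27,0,-0.4857,0],[0.39,0,-0.4857,0],[0.5,0,-0.4857,0],[0.58,0,-0.4857,0],[0.62,0,-0.4857,0],[0.62,0,-0.4857,0]]' && python3 -c "
from h import *
go([.4652,.1941,.25],9.3)"
```

```text
time: 17.18
position: [0.4372, -0.0336, 0.2479]
tool_rot: [0.646, 0.763, -0.001, -0.002]
ft_force: [0.2, -0.6, -1.9]
grip_width: 0.0208
grip_force: 50.0
pos [ 0.4372 -0.0336  0.2479] yaw 9.5 tilt 0.24 t 17.18 F [ 0.2 -0.6 -1.9]
shift [ 0.7331  0.2171 -0.0059]
turn 0.0005
```

```bash
python3 -m handwheel '[[0.06,0.02,0,0],[0.17,0.05,0,0],[0.29,0.09,0,0],[0.41,0.12,0,0],[0.53,0.16,0,0],[0.64,0.19,0,0],[0.7,0.207,0,0],[0.732,0.217,0,0],[0.732,0.217,0.1,0],[0.732,0.217,0.2,0],[0.732,0.217,0.28,0],[0.732,0.217,0.33,0],[0.732,0.217,0.33,0],[0.732,0.217,0.33,0],[0.732,0.217,0.33,0]]' >/dev/null&& python3 chk.py && python3 -c "
from h import *
go([.4652,.1941,.12],9.3)
c=cam('wrist')
cv2.imwrite('pics/w7.png',cv2.resize(c['frame'][130:370,230:420,::-1],None,fx=2.5,fy=2.5,interpolation=cv2.INTER_CUBIC))
o=robot.get_obs();p=o['position']
for r,z,x,y in((.012,p[2]-.064,p[0],p[1]),(.014,.035,.4652,.1941),(.016,.035,.4652,.1941)):
    D=np.array([proj(c,[x+r*np.cos(t),y+r*np.sin(t),z]) for t in np.linspace(0,6.283,120)]);D=(D-[130,230])*2.5
    print(r,D.min(0),D.max(0))
"
```

```text
t 18.68 F [ 0.23 -0.04 -1.78] M [-0.09  0.09  0.09] pos [0.4694 0.1905 0.1512]
pos [0.4691 0.1907 0.1511] yaw 9.3 tilt 0.13 t 18.68 F [ 0.5  0.8 -3. ]
shift [ 0.0134 -0.0111  0.1037]
turn -0.0
0.012 [280.95936468 176.95639115] [370.48620437 272.62580861]
0.014 [207.77923543 167.19799525] [296.65636861 259.81151551]
0.016 [201.22293815 160.57832134] [302.80321717 266.42463104]
```

View pics/w7.png

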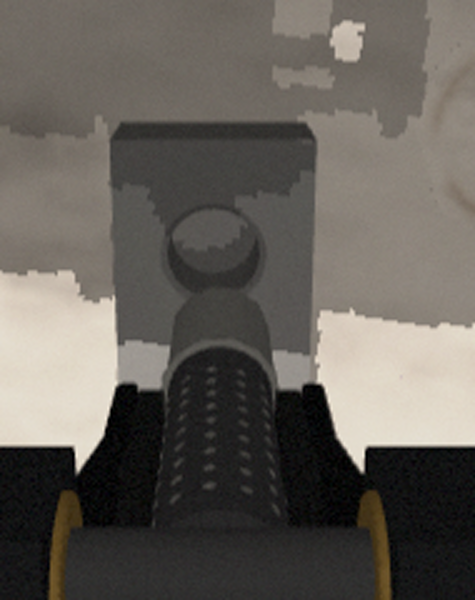

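The hole's centre is at crop (214, 252) and the foot's far edge at row 289, column about 220. I'll shift onto the hole axis and go down with force checks.

```bash
python3 -m handwheel '[[0.008,-0.004,0,0],[0.0155,-0.008,0.04,0],[0.0155,-0.008,0.1,0],[0.0155,-0.008,0.14,0],[0.0155,-0.008,0.153,0],[0.0155,-0.008,0.153,0]]' >/dev/null && python3 chk.py 1 && python3 -m handwheel '[[0,0,0.01,0],[0,0,0.02,0],[0,0,0.02,0],[0,0,0.02,0]]' >/dev/null && python3 chk.py 1 && python3 -m handwheel '[[0,0,0.01,0],[0,0,0.02,0],[0,0,0.03,0],[0,0,0.03,0],[0,0,0.03,0]]' >/dev/null && python3 chk.py 1
```

```text
t 19.48 F [ 0.14  0.22 -1.51] M [-0.05  0.03  0.03] pos [0.4656 0.195  0.1047]
t 20.07 F [ 0.18  0.16 -2.04] M [-0.1  -0.02  0.01] pos [0.4652 0.1948 0.0982]
t 20.73 F [-0.11  0.29 -1.61] M [-0.06 -0.02 -0.02] pos [0.4652 0.1949 0.0892]
```

```bash
python3 -m handwheel '[[0,0,0.01,0],[0,0,0.02,0],[0,0,0.03,0],[0,0,0.04,0],[0,0,0.05,0],[0,0,0.05,0],[0,0,0.05,0]]' >/dev/null && python3 chk.py 1 && python3 -m handwheel '[[0,0,0.004,0],[0,0,0.004,0],[0,0,0.004,0]]' >/dev/null && python3 chk.py 0 &&  python3 -m handwheel '[[0,0,0.003,0],[0,0,0.003,0],[0,0,0.003,0]]' >/dev/null && python3 chk.py 0
```

```text
t 21.57 F [ 0.25  0.   -1.61] M [-0.05  0.03  0.02] pos [0.4653 0.1949 0.0742]
t 22.07 F [-0.11  0.17 -1.56] M [-0.15  0.02 -0.  ] pos [0.4652 0.1949 0.073 ]
t 22.57 F [ 0.36 -0.02 -1.94] M [-0.08  0.04 -0.01] pos [0.4652 0.1949 0.0721]
```

Almost at the floor, with no side load. I'll go down a touch more, release gently, then rise.

```bash
python3 -m handwheel '[[0,0,0.002,0],[0,0,0.002,0],[0,0,0.002,0]]' >/dev/null && python3 chk.py && python3 -m handwheel '[[0,0,0,0],[0,0,0,0],[0,0,0,0],[0,0,0,0],[0,0,0,0],[0,0,0,0],[0,0,0,0],[0,0,0,0],[0,0,0,0],[0,0,0,0]]' 100 && python3 -m handwheel '[[0,0,-0.03,0],[0,0,-0.1,0],[0,0,-0.2,0],[0,0,-0.3,0],[0,0,-0.4,0],[0,0,-0.5,0],[0,0,-0.6,0],[-0.04,0,-0.6,0],[-0.04,0,-0.6,0],[-0.04,0,-0.6,0],[-0.04,0,-0.6,0],[-0.04,0,-0.6,0]]' && python3 - <<'E'
from h import *
for n in("wrist","side"):
    c=cam(n);fit(c,n,"plain_die",PL,[.465,.195]);fit(c,n,"headed_die_mid",HD,[.481,.098])
    if n=="wrist": save(c,"w8")
E
```

```text
t 23.07 F [-1.11 -0.61  3.37] M [-0.09  0.17  0.07] pos [0.4653 0.1949 0.0718]
time: 23.9
position: [0.4652, 0.1949, 0.0715]
tool_rot: [0.648, 0.762, 0.0, 0.0]
ft_force: [-0.4, 0.1, -0.3]
grip_width: 0.0799
grip_force: 0.0
time: 24.9
position: [0.466, 0.183, 0.2501]
tool_rot: [0.648, 0.762, -0.001, -0.001]
ft_force: [-0.4, 0.4, -1.0]
grip_width: 0.0872
grip_force: 0.0
wrist plain_die 0.67 918 xy [0.4632 0.1947] IoU 0.923
wrist headed_die_mid 0.65 1745 xy [0.4811 0.0966] IoU 0.925
wrist headed_die_mid 0.5 126 xy [0.481 0.098] IoU 0.0
side plain_die 0.67 284 xy [0.4651 0.1966] IoU 0.87
side headed_die_mid 0.91 317 xy [0.4829 0.0955] IoU 0.839
```

View pics/w8.png

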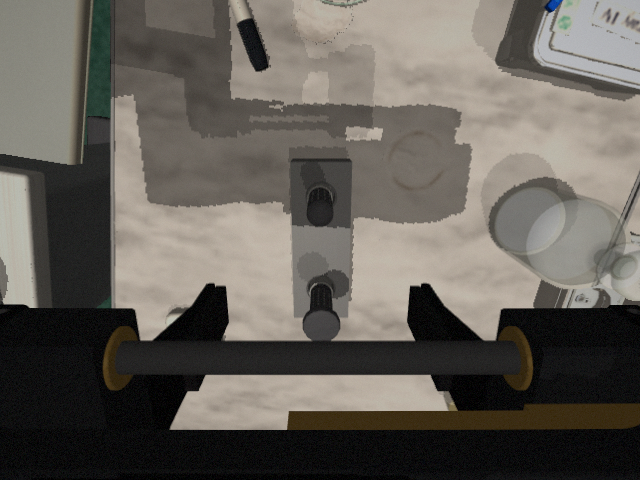

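The plain die stands upright in its hole at (319, 205), the headed die is unmoved at (321, 320), and the gripper is clear.

```bash
python3 -c "
from rig import job
print(job.hand_in())"
```

```text
the job is handed in; nothing more can be done
None
```

I pressed the plain die centred on the tag at about 11–12 N for over a second, lifted it straight off, put it back upright and fully down in its hole, and handed the job in at about 25 s; the hand-in gave no verdict.

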